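Glaze the bench inspection lamp

ROBOT

A 6-joint arm with a two-finger parallel gripper is mounted at the origin on the work surface. World frame = base frame: x ahead of the robot, y to its left, z up, the work surface at z = 0. Lengths are in mm, angles in rad, forces in N, time in s.
With the tool pointing down it reaches from about 350 to 975 mm from the base axis. Payload 7.1 kg.
Tool frame: the origin (TCP) lies at the centre of the arm's flange, where the gripper is bolted on; the fingertips stand 182 mm ahead of it and the grasp point (between the pads) lies 163 mm ahead of it; z points along the fingers, y is the line along which they close (so a half turn about z gives the same grasp; the last joint's range is limited). The gripper opens to 88 mm and grips with 3 to 60 N. Pads are 20 mm wide; open, the fingers measure 115 mm over their backs; the gripper's body (75 mm by 178 mm) begins 61 mm behind the grasp point.
Start: joints at [1.099, 0.423, 1.63, -0, 1.089, -0.019], TCP at [273.396, 562.015, 404.675] pointing down, gripper open.
Joint ranges: [-3, 3], [-0.9, 2.11], [0.09, 2.58], [-1.31, 4.45], [0.11, 2.69], [-2.54, 2.54]. Speed limits (rad/s): [2.39, 2.39, 3.01, 3.14, 3.14, 3.14].

INTERFACE

Orientations are given as a rotation vector (axis times angle).
In Python, from workcell import readout, get_image, ctrl gives the robot as it stands.
- The arm moves only by the tool step_arm, never from a script. Its argument "targets" is a list that holds one entry, the list of rows, each a list of 7 numbers: the shift along the world's x, y, z as a fraction of full scale, then the turn, a rotation vector about the world's x, y, z as a fraction of full scale, then the opening, from 0 (shut) to 1 (fully open). In form: [[[dx, dy, dz, wx, wy, wz, claw], ...]]. A call has exactly 5 rows; each row shifts and turns the commanded pose from where the row before left it; what a row does not reach is not made up. Full scale, the value 1, is 0.05 m for a shift and 4 degrees for a turn. A row lasts 1/8 s, in which the tool goes at most 62.5 mm and 10.7 degrees, less where a joint would pass 70% of its speed; a pose out of reach is approached as far as the arm can. A call with a number of a shift or a turn outside -1 to 1 is refused whole. A call with a gripper value outside its range is refused whole. The fingers move at their own pace and stop on an object; the grip force is fixed at half the most. Time passes only in rows, so rows that do not move let the fingers close, or fill a call up. It gives the time, the measured TCP pose, the force, the opening and the grip force at its end, in the units of the state.
- readout.get_obs(): the state, without advancing time (a new reading comes with each control period).
- get_image(name): name is "scene" or "top"; returns a dict with "pixels" (384x512x3 uint8, red, green, blue), "intrinsics" (3x3 intrinsics, pixels), "k1" (the pictures are not rectified: a ray, as slopes to the right and down, at radius r is drawn at 1 + k1 r^2 times it, then the intrinsics apply), "extrinsics" (4x4, takes a point from world to camera coordinates). Camera axes: x right, y down, z forward; pixel columns grow to the right and rows downward; lengths in mm; the calibration is good to about 2 mm. A picture is of the moment at which its call begins. There is no depth.
- ctrl.close_job(): hands the job in; it is judged then, once.
The state is a dict: "t": time; "qpos": joint angles; "qvel": joint speeds; "joint_torque": joint torques, N m; "ee_pos": TCP position; "orientation": TCP orientation; "ft_force": force on the tool from outside, world axes, zero at the start; "moment": the same for the moment, N m; "width": finger opening in mm; "grasp_force": force on a finger pad.
Only numpy, scipy, OpenCV 4.12 (cv2) and the standard library are available. Lean on these libraries where they do the work, as an engineer would, in place of code of your own. Each camera call takes 0.05 s, during which the arm holds its last target. There are 200 camera calls.

TASK

The inspection lamp on the bench has its head swivelled up and open: lay the stepped glass flange-down in the mouth until it is home on its gasket, then put the retaining ring over it and screw it down clockwise until it is snug and holds the glass tight, without forcing it. Leave the other things on the bench where they are.

Things in the scene. Friction and masses are not known exactly. Their poses are not given: they have to be found in the camera images.
- glass: The lamp's stepped front glass, 60 g of clear pressed glass, lying boss up on the bench: a round flange of 40 mm diameter and 7 mm thickness (lower edge chamfered 1.5 mm) with a round boss in its middle. Origin: centre of the flange's underside; z along its axis towards the boss.
- boss (a point): Middle of the glass's boss, by which the glass is held, on its axis 12.5 mm above the underside. The boss has 26 mm diameter, straight sides from 7 to 18 mm above the underside and a slightly domed top at 22.6 mm.
- ring: The lamp's retaining ring, a ribbed bare aluminium cap nut, about 75 g, lying open end down on the bench: 62 mm outside diameter, 20 mm high, bore 55 mm, with three thread lugs inside at the open end. Origin: centre of its open (lower) end; z along its axis towards its top.
- ring_top (a point): Centre of the ring's top face, 20 mm above its open end. The top is 4 mm thick (its underside 16 mm above the open end) and has a round hole of 32 mm diameter, through which the glass's boss comes out.
- ring_lug (a point): One of the ring's three thread lugs, level with the open end, on the ring's +x direction; the others are 120 degrees either side. Lugs are 3.5 mm high, 24 degrees wide and stand 3 mm inwards, to a circle of 49 mm diameter.
- seat (a point): Centre of the rim of the lamp head's mouth. z: the head's axis, out of the mouth; it leans 23 to 33 degrees from vertical, away from the robot or aslant (x lies in the plane of the lean). The mouth is a round bore of 41.6 mm diameter, 5.5 mm deep. Fully down, the ring's top meets the flange with the ring's open end about 14.5 mm below the rim.
- ledge (a point): Centre of the black rubber gasket's top face at the bottom of the mouth, 5.5 mm below the rim, same axes as the seat. The glass's flange lies on it and stands 1.5 mm proud of the rim. The gasket is springy: it gives 2 mm at most, at some 20 N per mm.
- thread_start (a point): Upper end of one of the three ribs of the thread outside the neck, just below the rim, in the seat's +x direction; the other two start 120 degrees either side. Right-hand thread: 22 mm lead, crest diameter 52.6 mm, ribs 3 mm high and 7.3 mm apart. The ring turns clockwise, seen from outside, to go down.
- neck_foot (a point): On the axis, 27 mm below the rim, where the neck (46.6 mm diameter) ends and the head widens to 72 mm. Set on with lugs 15 to 60 degrees anticlockwise of the rib ends, the ring drops to 4 to 7 mm below the rim and needs some 140 to 200 degrees of turn (more than one grasp); set on elsewhere, up to 120 more.
- lamp_head: The grey finned lamp head in a 98 mm wide steel yoke, on a 136 mm round foot fixed to the bench. Its swivel is stiff and stays put. Origin: on the swivel pin, 118 mm above the bench, 64 mm behind the seat; axes as the seat's. The ring turns with under 0.1 N m until it meets the glass, with 0.15 to 0.3 N m over the 25 degrees in which it squeezes the gasket, then stops hard on the rim. Friction holds it.
- glue: Bystander: white glue bottle, 62 mm wide, 170 mm high. Origin: centre of its underside.
- screwdriver: Bystander: screwdriver with a wooden handle, 160 mm long, lying on the bench. Origin: centre of its underside.
- tape: Bystander: black tape measure, 65 x 36 x 62 mm. Origin: centre of its underside.
- hole_saw: Bystander: dark steel hole saw, a cup of 54 mm diameter and 46 mm high standing mouth down (not the ring: narrower, closed top with a round stub). Origin: centre of its underside.
- cover_glass: Bystander: plain flat glass disc, 62 mm diameter, 4 mm thick (not the lamp's glass, which is stepped). Origin: centre of its underside.
- square: Bystander: joiner's try square, dark wooden stock and 180 mm steel blade, origin under the middle of its stock.
- sanding_block: Bystander: cork sanding block, 110 x 65 x 34 mm. Origin: centre of its underside.
- wax_tin: Bystander: steel tin, 80 mm diameter, 55 mm high. Origin: centre of its underside.
Things that resemble listed ones, but are neither listed nor needed, are in the scene too. Several things have the shape of the ring; the one meant has the colours described above. Of the things shaped like the glass, the glass one is meant.

How it is judged:
By the outcome, as a careful person would: the job done as asked, in the order asked, and still so for the second after the job is handed in, with the robot touching nothing.
It also fails if it takes over 69 s, if anything falls off the work surface, if the arm or the gripper's body presses on something with over 40 N, if the wrist force passes 120 N, or if a joint passes its speed limit or range.

## Working session

There is one attempt and no reset: what is moved stays moved. The work goes in short steps, Python scripts to look and compute and a tool call to move; the robot and the scene stay as the last step left them, time stands still between calls to the robot, and variables do not carry over. Pictures are saved under pics/ and viewed, at most 10 in all, crops included, and the job is handed in when it is done.

Besides the shell and the picture viewer there is one more tool, called after "Call:" in YAML: its name, and indented under it one key for each argument. step_arm: Moves the arm, as the interface text tells. Shift numbers are shares of 0.05 m and turn numbers shares of 4 degrees, none past 1 either way. Its arguments: {"type":"object","properties":{"targets":{"type":"array"}},"required":["targets"]}

```bash
ls; mkdir -p pics; python3 - <<'E'
from workcell import readout,get_image
import cv2,numpy as np
for n in("scene","top"):
    d=get_image(n); cv2.imwrite(f"pics/{n}0.png",cv2.resize(d["pixels"][:,:,::-1],(800,600),interpolation=cv2.INTER_CUBIC)); cv2.imwrite(f"{n}0.png",d["pixels"][:,:,::-1])
    print(n,d["intrinsics"].tolist(),d["k1"],np.round(d["extrinsics"],4).tolist())
o=readout.get_obs();print(o)
E
```

```text
pics
scene [[451.13818005179326, 0.0, 256.1950022848474], [0.0, 451.13818005179326, 186.4337169321846], [0.0, 0.0, 1.0]] -0.020643207243862483 [[-0.285, 0.9585, 0.004, 183.7699], [0.8332, 0.2498, -0.4933, -398.5845], [-0.4739, -0.1372, -0.8698, 1906.2508], [0.0, 0.0, 0.0, 1.0]]
top [[449.8422659376639, 0.0, 249.5626178329179], [0.0, 449.8422659376639, 193.79241824368424], [0.0, 0.0, 1.0]] -0.13805490461492467 [[-0.0059, -1.0, -0.0007, -10.3276], [-0.9881, 0.0059, -0.1538, 570.5759], [0.1538, -0.0002, -0.9881, 1377.2247], [0.0, 0.0, 0.0, 1.0]]
{'t': 0.1, 'qpos': array([ 1.09899729e+00,  4.23770114e-01,  1.63061343e+00,  1.11862607e-05,
        1.08856353e+00, -1.90017721e-02]), 'qvel': array([ 6.66702679e-04, -7.97733462e-04, -2.22274564e-03,  5.77347574e-04,
       -7.34877912e-05,  5.87650340e-04]), 'joint_torque': array([-6.35998076e-04, -5.45613384e+01, -2.74324661e+01,  6.44940860e-02,
        1.88200513e-02, -1.98418604e-05]), 'ee_pos': array([273.29008197, 561.80608701, 403.97575263]), 'orientation': array([-7.05123580e-01, -3.06109019e+00,  2.05977500e-03]), 'ft_force': array([0.00469134, 0.22437918, 0.36177215]), 'moment': array([ 0.0122357 , -0.01974776, -0.01911183]), 'grasp_force': 0.0, 'width': 87.92350402093479}
```

View pics/scene0.png

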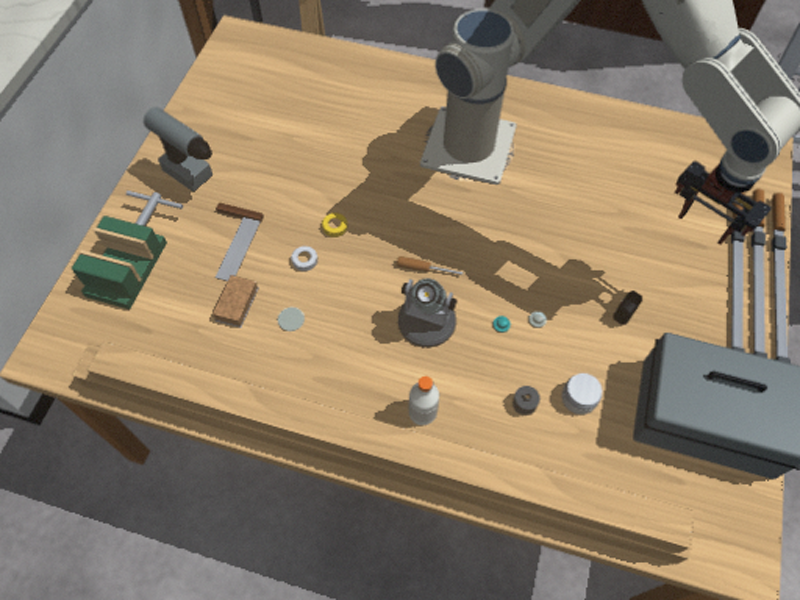

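View pics/top0.png

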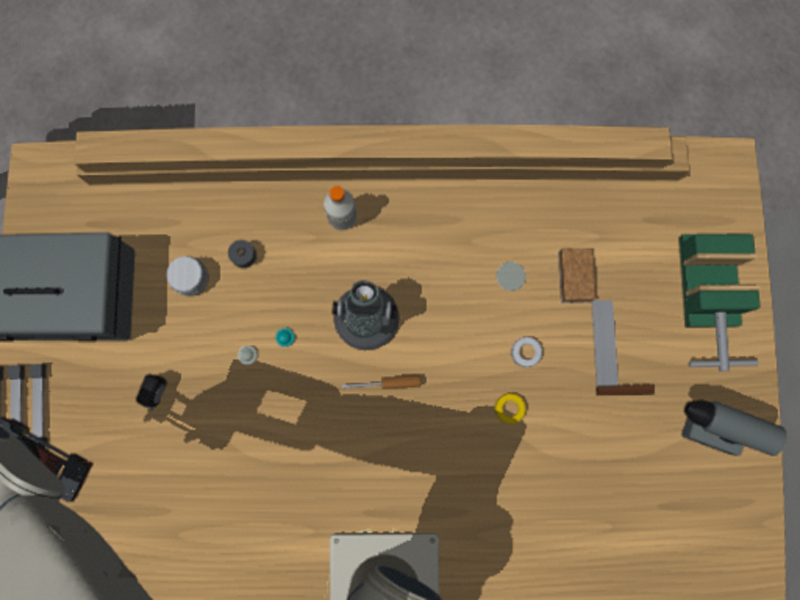

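The scene view shows the glass at (537,319), the ring at (304,258) and the lamp mouth at (427,293). In the top view they are at (248,354), (527,352) and (364,292). The teal and yellow ones are decoys. Next, crops of these for measuring.

```bash
cat > h.py <<'E'
import numpy as np,cv2
from workcell import readout,get_image,ctrl
from scipy.spatial.transform import Rotation as R
def cam(n):
    d=get_image(n); return d
def ray(d,uv):
    K=d["intrinsics"];E=d["extrinsics"];k=d["k1"]
    s=np.array([(uv[0]-K[0,2])/K[0,0],(uv[1]-K[1,2])/K[1,1]]);u=s.copy()
    for _ in range(20): u=s/(1+k*(u@u))
    v=E[:3,:3].T@np.array([u[0],u[1],1]); return -E[:3,:3].T@E[:3,3],v/np.linalg.norm(v)
def plane(d,uv,z):
    c,v=ray(d,uv); return c+v*(z-c[2])/v[2]
def tri(rs):
    A=sum(np.eye(3)-np.outer(v,v) for c,v in rs);b=sum((np.eye(3)-np.outer(v,v))@c for c,v in rs)
    p=np.linalg.solve(A,b); return p,[np.linalg.norm(np.cross(p-c,v)) for c,v in rs]
def proj(d,p):
    K=d["intrinsics"];E=d["extrinsics"];q=E[:3,:3]@np.asarray(p,float)+E[:3,3];s=q[:2]/q[2];s=s*(1+d["k1"]*(s@s))
    return K[:2,:2]@s+K[:2,2]
def tile(d,c,w=40,s=266):
    x,y=int(c[0]-w/2),int(c[1]-w/2); t=d["pixels"][y:y+w,x:x+w,::-1]
    return cv2.resize(t,(s,s),interpolation=cv2.INTER_NEAREST)
E
python3 - <<'E'
from h import *
s=cam("scene");t=cam("top");f=.64
rows=[]
for d,cs in((s,[(427,296),(537,319),(304,258)]),(t,[(364,298),(248,354),(527,352)])):
    rows.append(np.hstack([tile(d,(c[0]*f,c[1]*f),w) for c,w in zip(cs,(48,24,32))]))
    print([(int(c[0]*f-w/2),int(c[1]*f-w/2),266/w) for c,w in zip(cs,(48,24,32))])
cv2.imwrite("pics/m1.png",np.vstack(rows))
E
```

```text
[(249, 165, 5.541666666666667), (331, 192, 11.083333333333334), (178, 149, 8.3125)]
[(208, 166, 5.541666666666667), (146, 214, 11.083333333333334), (321, 209, 8.3125)]
```

View pics/m1.png

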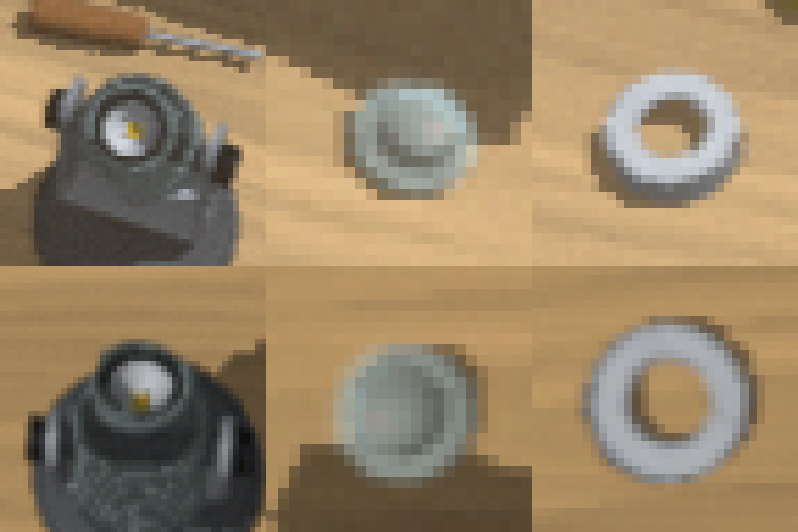

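```bash
python3 - <<'E'
from h import *
ims=[]
for n,c in(("scene",(273,193)),("top",(234,195))):
    acc=np.mean([get_image(n)["pixels"].astype(float) for _ in range(4)],0)
    t=acc[c[1]-25:c[1]+25,c[0]-25:c[0]+25,::-1]
    t=255*(np.clip(t/200,0,1))**.55
    t=cv2.resize(t.astype(np.uint8),(400,400),interpolation=cv2.INTER_CUBIC)
    for i in range(0,50,10): t[i*8,:]=t[i*8,:]//2; t[:,i*8]//=2
    ims.append(t)
cv2.imwrite("pics/m2.png",np.hstack(ims))
E
```

```text
(no output)
```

View pics/m2.png

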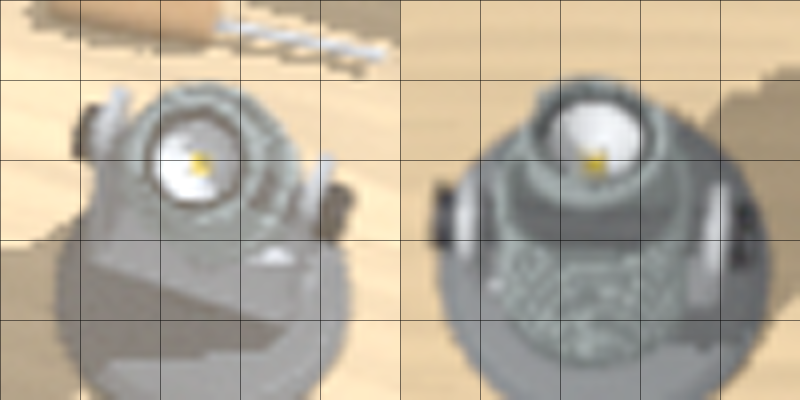

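```bash
python3 - <<'E'
from h import *
s=cam("scene");t=cam("top")
S=lambda x,y:(x/8-.5+248,y/8-.5+168)
T=lambda x,y:(x/8-.5+209,y/8-.5+170)
P={}
# world +y side: scene right, top left
for k,a,b in(("yL",S(336,210),T(41,215)),("yR",S(88,133),T(343,233)),("mouth",S(196,158),T(196,137))):
    P[k],e=tri([ray(s,a),ray(t,b)]);print(k,P[k].round(1),np.round(e,1))
m=(P["yL"]+P["yR"])/2;d=P["yL"]-P["yR"];d/=np.linalg.norm(d);a=np.cross(d,[0,0,1]);a/=np.linalg.norm(a);print("pin",m,d,"lean dir",a)
v=P["mouth"]-m;print("v",v,np.linalg.norm(v),"tilt",np.degrees(np.arccos(v[2]/np.linalg.norm(v))),"az",np.degrees(np.arctan2(v[1],v[0])),np.degrees(np.arctan2(a[1],a[0])))
# glass boss top/flange and ring
for n,d,boxes in(("s",s,((331,192,11.083),(178,149,8.3125))),("t",t,((146,214,11.083),(321,209,8.3125)))):
    print(n)
c={"s":(s,[(331+ (418-266)/11.083-.5,192+140/11.083-.5),(178+(671-532)/8.3125-.5,149+129/8.3125-.5)]),
   "t":(t,[(146+(405-266)/11.083-.5,214+(412-266)/11.083-.5),(321+(671-532)/8.3125-.5,209+(402-266)/8.3125-.5)])}
for n,(d,cs) in c.items(): print(n,"glass z7",plane(d,cs[0],5).round(1),"ring z20",plane(d,cs[1],20).round(1))
# ring mask by grey colour
for n,d,c0 in(("s",s,(194,165)),("t",t,(337,225))):
    im=d["pixels"].astype(int);sub=im[c0[1]-18:c0[1]+18,c0[0]-18:c0[0]+18]
    mk=((sub.max(2)-sub.min(2))<35)&(sub.mean(2)>150)
    con,_=cv2.findContours(mk.astype(np.uint8),cv2.RETR_EXTERNAL,cv2.CHAIN_APPROX_NONE);k=max(con,key=len);e=cv2.fitEllipse(k)
    uv=(e[0][0]+c0[0]-18,e[0][1]+c0[1]-18);print(n,"ring ell",uv,e[1],plane(d,uv,19).round(1))
E
```

```text
yL [551.9  91.7 120.2] [2.1 2.1]
yR [544.7 -20.5 117.5] [1.5 1.5]
mouth [572.4  33.  169.8] [1. 1.]
pin [548.33213567  35.62296714 118.87742393] [0.06382123 0.9976711  0.02406725] lean dir [ 0.99796016 -0.06383972  0.        ]
v [24.02930181 -2.63762996 50.96885454] 56.410890531482806 tilt 25.374162609865593 az -6.264120997315488 -3.660235587410354
s
t
s glass z7 [473.7 282.9   5. ] ring z20 [ 476.8 -294.2   20. ]
t glass z7 [470.8 282.7   5. ] ring z20 [ 472.  -293.5   20. ]
s ring ell (194.36579513549805, 163.7627353668213) (12.50368881225586, 15.276516914367676) [ 475.  -294.5   19. ]
t ring ell (336.9225654602051, 224.792818069458) (16.512056350708008, 17.205806732177734) [ 472.3 -292.7   19. ]
```

Mouth at about (572,33,170), pin at about (548,36,119), which fits the stated 118 mm height. Glass is at about (472,283) and ring at about (473.5,-294), with the two cameras some 3 mm apart in x. Going to the glass; squeezing it at two yaws will give the true camera offset.

Call:
step_arm:
  targets:
    - [[0.57, -0.8, 0, 0, 0, 0, 1], [0.57, -0.8, 0, 0, 0, 0, 1], [0.57, -0.8, 0, 0, 0, 0, 1], [0.57, -0.8, 0, 0, 0, 0, 1], [0.57, -0.8, 0, 0, 0, 0, 1]]

```text
t: 1.32
ee_pos: [416.7, 360.7, 404.9]
orientation: [0.705, 3.061, 0.001]
ft_force: [-0.2, 0.5, -0.6]
width: 87.8
grasp_force: 0.0
```

Call:
step_arm:
  targets:
    - [[0.57, -0.8, 0, 0, 0, 0, 1], [0.57, -0.8, 0, 0, 0, 0, 1], [0, 0, -1, 0, 0, 0, 1], [0, 0, -1, 0, 0, 0, 1], [0, 0, -1, 0, 0, 0, 1]]

```text
t: 1.95
ee_pos: [473.2, 281.8, 253.6]
orientation: [0.706, 3.06, 0.001]
ft_force: [0.2, -0.0, -0.2]
width: 88.0
grasp_force: 0.0
```

Call:
step_arm:
  targets:
    - [[0, 0, -0.6, 0, 0, 0, 1], [0, 0, -0.4, 0, 0, 0, 1], [0, 0, -0.2, 0, 0, 0, 1], [0, 0, 0, 0, 0, 0, 1], [0, 0, 0, 0, 0, 0, 1]]

```text
t: 2.58
ee_pos: [473.3, 282.2, 195.5]
orientation: [0.705, 3.06, 0.002]
ft_force: [-0.4, 0.3, -0.1]
width: 88.3
grasp_force: 0.0
```

Call:
step_arm:
  targets:
    - [[0, 0, -0.09, 0, 0, 0, 1], [0, 0, 0, 0, 0, 0, 0.35], [0, 0, 0, 0, 0, 0, 0.2], [0, 0, 0, 0, 0, 0, 0.2], [0, 0, 0, 0, 0, 0, 0.2]]

```text
t: 3.2
ee_pos: [472.9, 282.0, 190.2]
orientation: [0.705, 3.061, 0.0]
ft_force: [-0.0, 0.1, -0.6]
width: 51.3
grasp_force: 0.0
```

Call:
step_arm:
  targets:
    - [[0, 0, 0, 0, 0, 0, 0.2], [0, 0, 0, 0, 0, 0, 0.2], [0, 0, 0, 0, 0, 0, 0.2], [0, 0, 0, 0, 0, 0, 0.2], [0, 0, 0, 0, 0, 0, 0.2]]

```text
t: 3.82
ee_pos: [472.9, 282.0, 190.2]
orientation: [-0.705, -3.061, 0.0]
ft_force: [-0.1, -0.9, -0.7]
width: 25.1
grasp_force: 30.0
```

Call:
step_arm:
  targets:
    - [[0, 0, 0, 0, 0, 0, 0.5], [0, 0, 0, 0, 0, 0, 0.5], [0, 0, 0, 0, 0, -1, 0.5], [0, 0, 0, 0, 0, -1, 0.5], [0, 0, 0, 0, 0, -1, 0.5]]

```text
t: 4.45
ee_pos: [472.9, 282.0, 190.2]
orientation: [1.025, 2.97, 0.0]
ft_force: [0.5, -0.4, 0.2]
width: 43.6
grasp_force: 0.0
```

Call:
step_arm:
  targets:
    - [[0, 0, 0, 0, 0, -1, 0.5], [0, 0, 0, 0, 0, -1, 0.5], [0, 0, 0, 0, 0, -1, 0.5], [0, 0, 0, 0, 0, -1, 0.5], [0, 0, 0, 0, 0, -1, 0.5]]

```text
t: 5.08
ee_pos: [472.9, 282.0, 190.2]
orientation: [-1.525, -2.747, -0.0]
ft_force: [-0.7, 0.7, -0.2]
width: 43.9
grasp_force: 0.0
```

Call:
step_arm:
  targets:
    - [[0, 0, 0, 0, 0, -1, 0.5], [0, 0, 0, 0, 0, -1, 0.5], [0, 0, 0, 0, 0, -1, 0.5], [0, 0, 0, 0, 0, -1, 0.5], [0, 0, 0, 0, 0, -1, 0.5]]

```text
t: 5.7
ee_pos: [472.9, 282.0, 190.2]
orientation: [-1.979, -2.44, 0.0]
ft_force: [0.4, 1.1, -0.3]
width: 44.1
grasp_force: 0.0
```

Call:
step_arm:
  targets:
    - [[0, 0, 0, 0, 0, -1, 0.5], [0, 0, 0, 0, 0, -1, 0.5], [0, 0, 0, 0, 0, -1, 0.5], [0, 0, 0, 0, 0, -1, 0.5], [0, 0, 0, 0, 0, -1, 0.5]]

```text
t: 6.32
ee_pos: [472.9, 282.0, 190.2]
orientation: [-2.372, -2.06, -0.0]
ft_force: [0.3, -0.2, 0.3]
width: 43.9
grasp_force: 0.0
```

Call:
step_arm:
  targets:
    - [[0, 0, 0, 0, 0, -1, 0.4], [0, 0, 0, 0, 0, -1, 0.4], [0, 0, 0, 0, 0, 0, 0.2], [0, 0, 0, 0, 0, 0, 0.2], [0, 0, 0, 0, 0, 0, 0.2]]

```text
t: 6.95
ee_pos: [472.9, 282.0, 190.2]
orientation: [-2.507, -1.893, 0.0]
ft_force: [-0.0, -0.5, -0.1]
width: 24.9
grasp_force: 30.0
```

```bash
python3 - <<'E'
from h import *
o=readout.get_obs();print({k:np.round(o[k],3) for k in o})
s=cam("scene");t=cam("top")
for n,p in(("scene",(472.9,282,0)),): pass
p0=np.array([472.7,282,0])
# camera pixel of earlier glass measurement vs where FK says it was
S=lambda x,y:(x/8-.5+248,y/8-.5+168);T=lambda x,y:(x/8-.5+209,y/8-.5+170)
pin=np.array([548.3,35.6,118])
for bias in(0,1):
  bs=np.array([-1.0,-.9,0])*bias;bt=np.array([1.9,-.7,0])*bias
  ms,mt=ray(s,S(196,158)),ray(t,T(196,137)); ks=[(S(336,210),T(41,215)),(S(88,133),T(343,233))]
  tr=lambda a,b:tri([(ray(s,a)[0]+bs,ray(s,a)[1]),(ray(t,b)[0]+bt,ray(t,b)[1])])
  q=[tr(*k) for k in ks];m=tr(S(196,158),T(196,137));pin=(q[0][0]+q[1][0])/2;print("bias",bias,[x[0].round(1) for x in q],"pin",pin.round(1),"mouth",m[0].round(1),[np.round(x[1][0],1) for x in q+[m]])
  v=m[0]-pin;print("len",np.linalg.norm(v),"tilt",np.degrees(np.arctan2(np.hypot(*v[:2]),v[2])),"az",np.degrees(np.arctan2(v[1],v[0])))
  # point at height from each camera ray along pin+64h
  from scipy.optimize import least_squares
  def f(x):
    h=np.array([np.sin(x[0])*np.cos(x[1]),np.sin(x[0])*np.sin(x[1]),np.cos(x[0])]);P=np.array([x[2],x[3],118])+64*h
    r=[]
    for (c,vv),b,w in((ms,bs,1),(mt,bt,.7)): r+=list(w*np.cross(P-c-b,vv))
    r+=[(x[2]-pin[0])/1.5,(x[3]-pin[1])/1.5];return r
  r=least_squares(f,[.45,-.06,*pin[:2]]);x=r.x;h=np.array([np.sin(x[0])*np.cos(x[1]),np.sin(x[0])*np.sin(x[1]),np.cos(x[0])])
  print("fit tilt,az",np.degrees(x[:2]).round(1),"pin",x[2:].round(1),"seat",(np.array([x[2],x[3],118])+64*h).round(1),"res",r.fun.round(1))
E
```

```text
{'t': np.float64(6.95), 'qpos': array([0.516, 0.648, 1.892, 0.   , 0.602, 0.794]), 'qvel': array([ 0.001, -0.   ,  0.001,  0.   ,  0.   ,  0.003]), 'joint_torque': array([-2.3000e-02, -5.4414e+01, -1.4759e+01,  2.8000e-02, -7.8000e-02,
       -9.0000e-03]), 'ee_pos': array([472.891, 282.024, 190.171]), 'orientation': array([-2.507, -1.893,  0.   ]), 'ft_force': array([-0.032, -0.504, -0.057]), 'moment': array([-0.043,  0.082, -0.02 ]), 'grasp_force': np.float64(30.0), 'width': np.float64(24.867)}
bias 0 [array([551.9,  91.7, 120.2]), array([544.7, -20.5, 117.5])] pin [548.3  35.6 118.9] mouth [572.4  33.  169.8] [np.float64(2.1), np.float64(1.5), np.float64(1.0)]
len 56.410890531482806 tilt 25.374162609865593 az -6.264120997315488
fit tilt,az [25.1 -5.8] pin [547.4  35.7] seat [574.4  33.  176. ] res [-0.2 -1.3  0.3  0.5  2.3  0.2 -0.6  0.1]
bias 1 [array([553.2,  90.9, 124.2]), array([546. , -20.9, 121.6])] pin [549.6  35.  122.9] mouth [573.6  32.3 173.7] [np.float64(1.9), np.float64(1.3), np.float64(0.8)]
len 56.241403250559244 tilt 25.373315926678448 az -6.2651030709338285
fit tilt,az [23.5 -6.2] pin [549.2  35. ] seat [574.6  32.2 176.7] res [-0.3 -0.7  0.2  0.5  1.2  0.1 -0.3  0. ]
```

```bash
python3 - <<'E'
from h import *
D={}
for n in("scene","top"):
    d=cam(n);d["pixels"]=np.mean([d["pixels"].astype(float)]+[get_image(n)["pixels"].astype(float) for _ in range(3)],0);D[n]=d
s,t=D["scene"],D["top"]
bs=np.array([-.8,-.9,0]);bt=np.array([2.1,-.7,0])
for z in(8,14): print("foot z",z,"top",(plane(t,(234.1,202.3),z)+bt).round(1),"scene",(plane(s,(272.8,204.4),z)+bs).round(1))
for n,(u,v),b in(("scene",(272,187),bs),("top",(233.5,186.5),bt)):
    d=D[n];x0,y0=int(u)-16,int(v)-16
    sub=cv2.resize(d["pixels"][y0:y0+32,x0:x0+32].astype(np.float32),None,fx=8,fy=8,interpolation=cv2.INTER_CUBIC)
    g=sub.mean(2);hi=sub.max(2)
    for th in(95,115,135):
        con,_=cv2.findContours((hi>th).astype(np.uint8),cv2.RETR_EXTERNAL,cv2.CHAIN_APPROX_NONE)
        c=[k for k in con if cv2.pointPolygonTest(k,(float(8*(u-x0)),float(8*(v-y0+.5))),False)>=0]
        if not c: continue
        e=cv2.fitEllipse(cv2.convexHull(c[0]));uv=((e[0][0]+.5)/8-.5+x0,(e[0][1]+.5)/8-.5+y0)
        print(n,th,np.round(uv,2),np.round(np.array(e[1])/8,2),round(e[2]),"at z170",(plane(d,uv,170)+b).round(1))
E
```

```text
foot z 8 top [550.7  35.7   8. ] scene [550.   33.8   8. ]
foot z 14 top [549.9  35.5  14. ] scene [553.   34.5  14. ]
scene 95 [271.7  187.87] [ 9.89 10.12] 35 at z170 [574.4  30.8 170. ]
scene 115 [271.05 188.47] [7.75 9.4 ] 144 at z170 [577.2  29.4 170. ]
scene 135 [270.64 188.74] [6.33 9.26] 150 at z170 [578.5  28.4 170. ]
top 95 [233.49 186.69] [ 8.6  10.86] 111 at z170 [574.   31.8 170. ]
top 115 [233.91 186.42] [ 7.46 10.01] 126 at z170 [574.8  30.6 170. ]
top 135 [234.15 186.38] [6.75 9.22] 127 at z170 [574.9  29.9 170. ]
```

Two-squeeze result: true glass position (472.9,282.0), which gives the camera offsets. With those, both views agree on the ledge at (574.3,31.3,171). Its distance from the pin (550,35,118) is 58.5 mm, as specified. The lean is about 25° at azimuth −8°. Next I lift and move to 30 mm above home on that axis.

Call:
step_arm:
  targets:
    - [[0, 0, 0.9, 0, 0, 0, 0.2], [0, 0, 0.9, 0, 0, 0, 0.2], [0, 0, 0.9, 0, 0, 0, 0.2], [0, 0, 0.9, 0, 0, 0, 0.2], [0.553, -0.753, 0, 0.124, 0.884, 0, 0.2]]

```text
t: 8.07
ee_pos: [500.6, 246.1, 374.2]
orientation: [-2.468, -1.871, 0.058]
ft_force: [0.8, -0.2, -0.1]
width: 25.1
grasp_force: 30.0
```

Call:
step_arm:
  targets:
    - [[0.553, -0.753, 0, 0.124, 0.884, 0, 0.2], [0.553, -0.753, 0, 0.124, 0.884, 0, 0.2], [0.553, -0.753, 0, 0.124, 0.884, 0, 0.2], [0.553, -0.753, 0, 0.124, 0.884, 0, 0.2], [0.553, -0.753, 0, 0.124, 0.884, 0, 0.2]]

```text
t: 8.7
ee_pos: [639.5, 54.7, 370.0]
orientation: [-2.276, -1.717, 0.383]
ft_force: [0.8, 0.8, 0.3]
width: 25.1
grasp_force: 30.0
```

Call:
step_arm:
  targets:
    - [[0.553, -0.753, 0, 0.124, 0.884, 0, 0.2], [0, 0, 0, 0, 0, 0, 0.2], [0, 0, 0, 0, 0, 0, 0.2], [0, 0, 0, 0, 0, 0, 0.2], [0, 0, 0, 0, 0, 0, 0.2]]

```text
t: 9.32
ee_pos: [666.0, 19.5, 370.5]
orientation: [-2.235, -1.688, 0.439]
ft_force: [-0.5, -0.4, -0.6]
width: 24.8
grasp_force: 30.0
```

```bash
cat >> h.py <<'E'
HT,HA=np.radians(25),np.radians(-8)
H=np.array([np.sin(HT)*np.cos(HA),np.sin(HT)*np.sin(HA),np.cos(HT)]);LED=np.array([574.3,31.3,171.])
def st():
    o=readout.get_obs();r=R.from_rotvec(o["orientation"]);z=-r.as_matrix()[:,2]
    p=o["ee_pos"]-190.2*z
    print("t",round(float(o["t"]),2),"pos",o["ee_pos"].round(2),"axis tilt/az",np.degrees(np.arccos(z[2])).round(2),np.degrees(np.arctan2(z[1],z[0])).round(1),"q",o["qpos"].round(2),"F",o["ft_force"].round(1),"M",o["moment"].round(2),"w",o["width"].round(1))
    d=o["ee_pos"]-190.2*z-LED;print("base along H",round(float(d@H),2),"lateral",(d-(d@H)*H).round(2), "F.H",round(float(o["ft_force"]@H),1)); return o,r
E
python3 - <<'E'
from h import *
st()
a=np.hstack([cv2.resize(cv2.cvtColor(cam(n)["pixels"],cv2.COLOR_RGB2BGR)[v-35:v+35,u-35:u+35],(400,400),interpolation=cv2.INTER_CUBIC) for n,u,v in(("scene",272,182),("top",233,180))])
cv2.imwrite("pics/m3.png",a)
E
```

```text
Traceback (most recent call last):
  File "h.py", line 27, in st
    print("t",round(float(o["t"]),2),"pos",o["ee_pos"].round(2),"axis tilt/az",np.degrees(np.arccos(z[2])).round(2),np.degrees(np.arctan2(z[1],z[0])).round(1),"q",o["qpos"].round(2),"F",o["ft_force"].round(1),"M",o["moment"].round(2),"w",o["width"].round(1))
                                                                                                                                                                                                                                              ^^^^^^^^^^^^^^^^
AttributeError: 'float' object has no attribute 'round'
```

```bash
sed -i 's/o\["width"\].round(1)/round(float(o["width"]),1)/' h.py
python3 - <<'E'
from h import *
st()
a=np.hstack([cv2.resize(cv2.cvtColor(cam(n)["pixels"],cv2.COLOR_RGB2BGR)[v-35:v+35,u-35:u+35],(400,400),interpolation=cv2.INTER_CUBIC) for n,u,v in(("scene",272,182),("top",233,180))])
cv2.imwrite("pics/m3.png",a)
E
```

```text
t 9.32 pos [665.98  19.53 370.49] axis tilt/az 24.98 -7.9 q [0.   0.61 1.43 0.06 1.53 0.26] F [-0.5 -0.4 -0.6] M [-0.1  -0.2  -0.01] w 24.8
base along H 29.66 lateral [-0.29  1.03  0.2 ] F.H -0.8
```

View pics/m3.png

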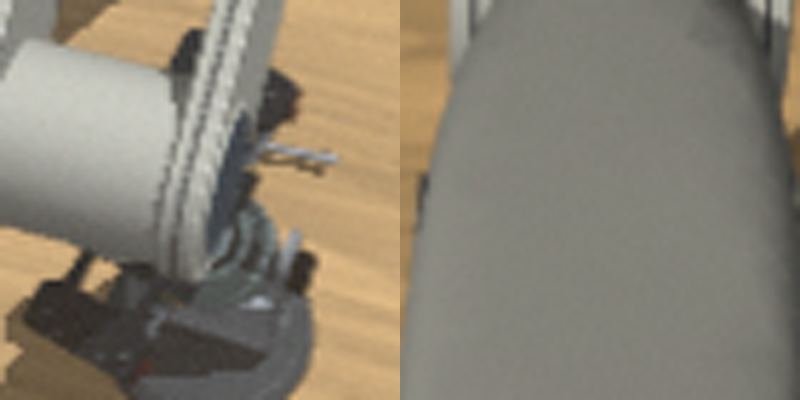

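The arm hides the mouth in both views, so the rest goes by feel. I correct the 1 mm in y and come down the axis.

Call:
step_arm:
  targets:
    - [[-0.054, -0.012, -0.13, 0, 0, 0, 0.2], [-0.06, 0.008, -0.13, 0, 0, 0, 0.2], [-0.06, 0.008, -0.13, 0, 0, 0, 0.2], [0, 0, 0, 0, 0, 0, 0.2], [0, 0, 0, 0, 0, 0, 0.2]]

```text
t: 10.05
ee_pos: [657.8, 18.6, 350.7]
orientation: [-2.236, -1.686, 0.439]
ft_force: [0.8, 0.0, -0.8]
width: 25.2
grasp_force: 30.0
```

```bash
python3 -c "
from h import *
st()"
```

```text
t 10.05 pos [657.84  18.62 350.72] axis tilt/az 24.99 -8.0 q [-0.    0.62  1.46  0.06  1.49  0.26] F [ 0.8  0.  -0.8] M [-0.08 -0.12  0.02] w 25.2
base along H 8.38 lateral [ 0.46 -1.02 -0.28] F.H -0.4
```

Call:
step_arm:
  targets:
    - [[-0.008, 0.001, -0.018, 0, 0, 0, 0.2], [-0.008, 0.001, -0.018, 0, 0, 0, 0.2], [-0.008, 0.001, -0.018, 0, 0, 0, 0.2], [0, 0, 0, 0, 0, 0, 0.2], [0, 0, 0, 0, 0, 0, 0.2]]

```text
t: 10.68
ee_pos: [656.6, 18.8, 348.0]
orientation: [-2.235, -1.686, 0.439]
ft_force: [0.2, -0.2, -1.1]
width: 24.9
grasp_force: 30.0
```

```bash
python3 -c "
from h import *
st()"
```

```text
t 10.68 pos [656.56  18.8  347.97] axis tilt/az 25.0 -8.0 q [-0.    0.62  1.47  0.06  1.49  0.26] F [ 0.2 -0.2 -1.1] M [-0.05 -0.19  0.03] w 24.9
base along H 5.35 lateral [ 0.44 -1.01 -0.27] F.H -0.9
```

Call:
step_arm:
  targets:
    - [[-0.009, 0.02, 0.005, 0, 0, 0, 0.2], [0, 0, 0, 0, 0, 0, 0.2], [-0.008, 0.001, -0.018, 0, 0, 0, 0.2], [0, 0, 0, 0, 0, 0, 0.2], [0, 0, 0, 0, 0, 0, 0.2]]

```text
t: 11.3
ee_pos: [655.7, 19.9, 347.3]
orientation: [-2.235, -1.686, 0.439]
ft_force: [0.3, 0.0, -0.3]
width: 24.8
grasp_force: 30.0
```

```bash
python3 -c "
from h import *
st()"
```

```text
t 11.3 pos [655.7   19.86 347.33] axis tilt/az 24.99 -8.0 q [0.   0.62 1.47 0.06 1.48 0.26] F [ 0.3  0.  -0.3] M [-0.07 -0.12 -0.  ] w 24.8
base along H 4.35 lateral [-0.   -0.02  0.  ] F.H -0.1
```

Call:
step_arm:
  targets:
    - [[-0.008, 0.001, -0.018, 0, 0, 0, 0.2], [0, 0, 0, 0, 0, 0, 0.2], [-0.008, 0.001, -0.018, 0, 0, 0, 0.2], [0, 0, 0, 0, 0, 0, 0.2], [0, 0, 0, 0, 0, 0, 0.2]]

```text
t: 11.92
ee_pos: [654.9, 20.1, 345.9]
orientation: [-2.235, -1.686, 0.438]
ft_force: [-1.2, 2.2, 5.7]
width: 24.9
grasp_force: 30.0
```

```bash
python3 -c "
from h import *
st()"
```

```text
t 11.93 pos [654.88  20.11 345.88] axis tilt/az 25.0 -8.0 q [0.   0.62 1.47 0.06 1.48 0.26] F [-1.2  2.2  5.7] M [ 0.22  0.43 -0.07] w 24.9
base along H 2.68 lateral [-0.13  0.18  0.07] F.H 4.6
```

Contact at 2.7 mm with a sideways force towards −x, +y, so the chamfer is riding on the rim at the +x, −y side. Shifting that way.

Call:
step_arm:
  targets:
    - [[-0.012, 0.01, 0.006, 0, 0, 0, 0.2], [0, 0, 0, 0, 0, 0, 0.2], [0, 0, 0, 0, 0, 0, 0.2], [0, 0, 0, 0, 0, 0, 0.2], [0, 0, 0, 0, 0, 0, 0.2]]

```text
t: 12.55
ee_pos: [654.5, 20.4, 346.0]
orientation: [-2.236, -1.687, 0.438]
ft_force: [3.0, 0.2, 3.1]
width: 25.1
grasp_force: 30.0
```

```bash
python3 -c "
from h import *
st()"
```

```text
t 12.55 pos [654.52  20.36 345.96] axis tilt/az 24.94 -8.0 q [0.   0.62 1.48 0.06 1.48 0.26] F [3.  0.2 3.1] M [-0.17 -0.35  0.01] w 25.1
base along H 2.58 lateral [-0.29  0.35  0.15] F.H 4.0
```

Call:
step_arm:
  targets:
    - [[-0.008, 0.001, -0.018, 0, 0, 0, 0.2], [0, 0, 0, 0, 0, 0, 0.2], [0, 0, 0, 0, 0, 0, 0.2], [0, 0, 0, 0, 0, 0, 0.2], [0, 0, 0, 0, 0, 0, 0.2]]

```text
t: 13.18
ee_pos: [654.3, 20.4, 345.8]
orientation: [-2.237, -1.687, 0.437]
ft_force: [2.6, 0.5, 8.1]
width: 25.2
grasp_force: 30.0
```

```bash
python3 -c "
from h import *
st()"
```

```text
t 13.18 pos [654.34  20.41 345.82] axis tilt/az 24.89 -8.0 q [0.   0.62 1.48 0.06 1.48 0.26] F [2.6 0.5 8.1] M [-0.17 -0.26  0.03] w 25.2
base along H 2.38 lateral [-0.24  0.39  0.13] F.H 8.4
```

```bash
cat >> h.py <<'E'
def avg(n=8):
    F=[];M=[];P=[]
    for _ in range(n):
        get_image("scene");o=readout.get_obs();F.append(o["ft_force"]);M.append(o["moment"]);P.append(o["ee_pos"])
    F=np.mean(F,0)-[.4,-.1,-.7];M=np.mean(M,0)-[-.07,-.145,.017];p=np.mean(P,0)
    h=-R.from_rotvec(o["orientation"]).as_matrix()[:,2];fa=F@h
    Ml=M+np.cross(187*h/1000,F-fa*h)   # take away lateral force acting at glass level
    r=np.cross(h,Ml)/fa*1000
    print("F",F.round(2),"M",M.round(2),"axial",fa.round(2),"lat",(F-fa*h).round(2),"contact pt from axis mm",r.round(1));
    d=p-190.2*h-LED;print("base along H",(d@H).round(2),"lat",(d-(d@H)*H).round(2))
E
python3 -c "
from h import *
avg()"
```

```text
F [ 2.74 -0.38  8.28] M [-0.11 -0.07  0.02] axial 8.68 lat [-0.88  0.13  0.41] contact pt from axis mm [ 26.2 -15.5 -13. ]
base along H 2.36 lat [-0.24  0.41  0.14]
```

The averaged reading puts the contact at the edge on the +x, −y side, so I shift about 2 mm uphill across the axis.

Call:
step_arm:
  targets:
    - [[-0.018, 0.005, 0.009, 0, 0, 0, 0.2], [0, 0, 0, 0, 0, 0, 0.2], [-0.018, 0.005, 0.009, 0, 0, 0, 0.2], [0, 0, 0, 0, 0, 0, 0.2], [0, 0, 0, 0, 0, 0, 0.2]]

```text
t: 14.2
ee_pos: [651.6, 21.1, 345.0]
orientation: [-2.234, -1.685, 0.441]
ft_force: [-0.1, -0.4, -0.8]
width: 24.8
grasp_force: 30.0
```

```bash
python3 -c "
from h import *
avg(5)"
```

```text
F [-0.21  0.14  0.05] M [ 0.01 -0.01  0.  ] axial -0.05 lat [-0.18  0.14  0.09] contact pt from axis mm [-763.5  354.5  375.8]
base along H 0.99 lat [-2.47  0.97  1.2 ]
```

It slipped in and the force is gone. Going on down to the gasket.

Call:
step_arm:
  targets:
    - [[-0.008, 0.001, -0.018, 0, 0, 0, 0.2], [0, 0, 0, 0, 0, 0, 0.2], [-0.008, 0.001, -0.018, 0, 0, 0, 0.2], [0, 0, 0, 0, 0, 0, 0.2], [0, 0, 0, 0, 0, 0, 0.2]]

```text
t: 15.08
ee_pos: [651.3, 21.1, 344.0]
orientation: [-2.235, -1.686, 0.439]
ft_force: [-0.4, 0.2, -0.4]
width: 25.1
grasp_force: 30.0
```

```bash
python3 -c "
from h import *
avg(4)"
```

```text
F [-0.43 -0.38  0.14] M [-0.  0.  0.] axial -0.03 lat [-0.42 -0.38  0.17] contact pt from axis mm [-2683.4 -2423.1  1081.5]
base along H -0.52 lat [-2.34  0.94  1.14]
```

Call:
step_arm:
  targets:
    - [[-0.008, 0.001, -0.018, 0, 0, 0, 0.2], [0, 0, 0, 0, 0, 0, 0.2], [-0.008, 0.001, -0.018, 0, 0, 0, 0.2], [0, 0, 0, 0, 0, 0, 0.2], [0, 0, 0, 0, 0, 0, 0.2]]

```text
t: 15.9
ee_pos: [650.8, 21.3, 343.0]
orientation: [-2.236, -1.687, 0.437]
ft_force: [1.4, 0.9, 5.1]
width: 25.1
grasp_force: 30.0
```

```bash
python3 -c "
from h import *
avg(4)"
```

```text
F [0.75 1.67 6.32] M [ 0.22  0.23 -0.12] axial 5.94 lat [-1.73  2.02  0.93] contact pt from axis mm [ 21.1 -21.5 -11.1]
base along H -1.65 lat [-2.18  1.22  1.09]
```

Call:
step_arm:
  targets:
    - [[-0.016, 0.018, 0.009, 0, 0, 0, 0.2], [0, 0, 0, 0, 0, 0, 0.2], [0, 0, 0, 0, 0, 0, 0.2], [0, 0, 0, 0, 0, 0, 0.2], [0, 0, 0, 0, 0, 0, 0.2]]

```text
t: 16.73
ee_pos: [650.2, 22.0, 343.2]
orientation: [-2.237, -1.687, 0.437]
ft_force: [4.3, -1.4, 5.2]
width: 25.0
grasp_force: 30.0
```

```bash
python3 -c "
from h import *
avg(4)"
```

```text
F [ 3.79 -0.91  6.52] M [-0.19 -0.3   0.07] axial 7.55 lat [ 0.65 -0.47 -0.33] contact pt from axis mm [ 19.5 -15.3  -9.9]
base along H -1.79 lat [-2.62  1.68  1.32]
```

Contact stays at the (+x, −y) edge, so the tool leans slightly too far. Found so far, the mouth fits a lean of about 23.5° at azimuth −4°, which also fits the knobs. I re-angle about the glass's underside.

Call:
step_arm:
  targets:
    - [[-0.04, 0.059, 0.02, -0.205, -0.165, 0.085, 0.2], [-0.04, 0.059, 0.02, -0.205, -0.165, 0.085, 0.2], [0, 0, 0, 0, 0, 0, 0.2], [0, 0, 0, 0, 0, 0, 0.2], [0, 0, 0, 0, 0, 0, 0.2]]

```text
t: 17.55
ee_pos: [646.2, 27.8, 345.5]
orientation: [-2.262, -1.717, 0.443]
ft_force: [4.8, -2.4, 7.6]
width: 24.6
grasp_force: 30.0
```

```bash
sed -i 's/^HT,HA=.*/HT,HA=np.radians(23.5),np.radians(-4)/' h.py; python3 -c "
from h import *
st();avg(4)"
```

```text
t 17.55 pos [646.22  27.8  345.5 ] axis tilt/az 23.4 -4.0 q [0.02 0.6  1.5  0.03 1.44 0.28] F [ 4.8 -2.4  7.6] M [-0.31 -0.29  0.14] w 24.6
base along H -1.47 lateral [-2.85  1.67  1.29] F.H 9.0
F [ 3.85 -1.86  7.85] M [-0.23 -0.07  0.07] axial 8.78 lat [ 0.37 -1.62 -0.21] contact pt from axis mm [-0.3  7.3  0.4]
base along H -1.48 lat [-2.84  1.64  1.28]
```

Call:
step_arm:
  targets:
    - [[0, -0.014, 0, 0, 0, 0, 0.2], [0, 0, 0, 0, 0, 0, 0.2], [-0.008, 0.001, -0.018, 0, 0, 0, 0.2], [0, 0, 0, 0, 0, 0, 0.2], [0, 0, 0, 0, 0, 0, 0.2]]

```text
t: 18.38
ee_pos: [646.0, 27.5, 345.3]
orientation: [-2.262, -1.717, 0.441]
ft_force: [5.5, 1.0, 10.3]
width: 25.0
grasp_force: 30.0
```

```bash
python3 -c "
from h import *
avg(4)"
```

```text
F [ 4.81  0.79 12.05] M [ 0.15  0.17 -0.09] axial 12.94 lat [-0.31  1.16  0.17] contact pt from axis mm [-7.1 -3.4  3. ]
base along H -1.72 lat [-2.81  1.54  1.27]
```

The axial stiffness of about 17 N/mm matches the gasket and the contact is centred, so the glass looks home. I unload, release, back out and look.

Call:
step_arm:
  targets:
    - [[0.014, -0.001, 0.032, 0, 0, 0, 0.2], [0, 0, 0, 0, 0, 0, 0.2], [0, 0, 0, 0, 0, 0, 0.5], [0, 0, 0, 0, 0, 0, 0.5], [0, 0, 0, 0, 0, 0, 0.5]]

```text
t: 19.2
ee_pos: [645.3, 27.3, 344.5]
orientation: [-2.258, -1.715, 0.447]
ft_force: [0.4, 0.4, -0.1]
width: 43.7
grasp_force: 0.0
```

Call:
step_arm:
  targets:
    - [[0.2, -0.014, 0.46, 0, 0, 0, 0.5], [0.24, -0.017, 0.55, 0, 0, 0, 0.8], [0.24, -0.017, 0.55, 0, 0, 0, 1], [0, -0.9, 0.2, -0.068, -0.977, 0, 1], [-0.2, -0.9, 0, -0.068, -0.977, 0, 1]]

```text
t: 19.82
ee_pos: [670.1, -65.6, 433.6]
orientation: [-2.347, -1.784, 0.303]
ft_force: [-0.5, -0.6, -0.9]
width: 80.1
grasp_force: 0.0
```

Call:
step_arm:
  targets:
    - [[-0.5, -0.9, 0, -0.068, -0.977, 0, 1], [-0.5, -0.9, 0, -0.068, -0.977, 0, 1], [-0.5, -0.9, 0, -0.068, -0.977, 0, 1], [-0.5, -0.9, 0, -0.068, -0.977, 0, 1], [-0.5, -0.9, -0.5, 0, 0, 1, 1]]

```text
t: 20.45
ee_pos: [543.9, -291.4, 409.5]
orientation: [2.431, 1.986, 0.002]
ft_force: [-0.0, 0.2, -0.7]
width: 87.8
grasp_force: 0.0
```

```bash
python3 - <<'E'
from h import *
st()
a=np.hstack([cv2.resize(cv2.cvtColor(cam(n)["pixels"],cv2.COLOR_RGB2BGR)[v-20:v+20,u-20:u+20],(400,400),interpolation=cv2.INTER_CUBIC) for n,u,v in(("scene",272,187),("top",233,186))])
a=(255*(np.clip(a/210.,0,1))**.6).astype(np.uint8);cv2.imwrite("pics/m4.png",a)
E
```

```text
t 20.45 pos [ 543.92 -291.38  409.53] axis tilt/az 0.18 156.2 q [-0.51  0.41  1.65  0.    1.09 -0.31] F [-0.   0.2 -0.7] M [-0.07  0.07 -0.02] w 87.8
base along H 41.44 lateral [ -46.31 -321.78   10.33] F.H -0.6
```

View pics/m4.png

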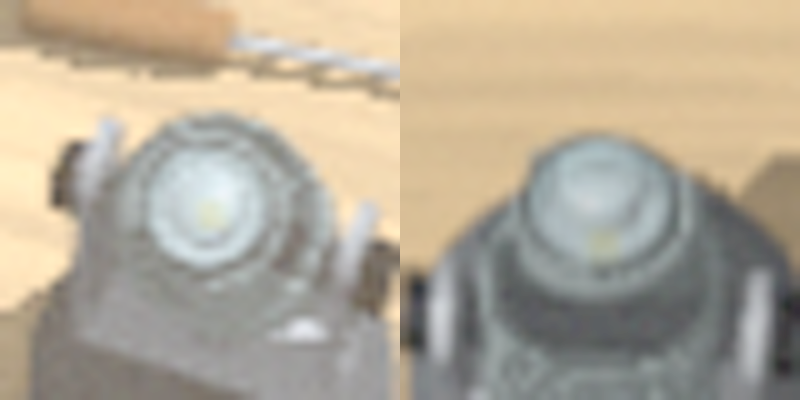

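The glass sits centred in the mouth: its centre is at scene (208,207), the same as the mouth before. The held position also puts the pin at height 117.6 against the given 118, so it is home. Now the ring, squeezed at two yaws.

Call:
step_arm:
  targets:
    - [[-0.35, -0.015, -0.5, 0, 0, 1, 1], [-0.35, -0.015, -0.8, 0, 0, 1, 1], [-0.35, -0.015, -0.9, 0, 0, 1, 1], [-0.34, -0.015, -0.9, 0, 0, 1, 1], [0, 0, -0.8, 0, 0, 1, 1]]

```text
t: 21.18
ee_pos: [474.3, -292.1, 211.7]
orientation: [-2.049, -2.378, 0.001]
ft_force: [1.0, -0.1, -0.4]
width: 88.0
grasp_force: 0.0
```

Call:
step_arm:
  targets:
    - [[0, 0, -0.4, 0, 0, 1, 1], [0, 0, -0.19, 0, 0, 1, 1], [0, 0, 0, 0, 0, 0, 1], [0, 0, 0, 0, 0, 0, 1], [0, 0, 0, 0, 0, 0, 1]]

```text
t: 21.8
ee_pos: [475.6, -292.7, 183.9]
orientation: [-1.881, -2.516, -0.0]
ft_force: [-0.9, 0.3, 0.3]
width: 87.6
grasp_force: 0.0
```

```bash
python3 - <<'E'
from h import *
st()
E
```

```text
t 21.8 pos [ 475.63 -292.73  183.94] axis tilt/az 0.02 -37.7 q [-0.57  0.67  1.87  0.    0.6  -0.86] F [-0.9  0.3  0.3] M [-0.05  0.08  0.02] w 87.6
base along H -192.82 lateral [ -22.02 -329.36   -0.44] F.H -0.1
```

Call:
step_arm:
  targets:
    - [[-0.02, -0.03, 0, 0, 0, 0, 0.75], [0, 0, 0, 0, 0, 0, 0.6], [0, 0, 0, 0, 0, 0, 0.6], [0, 0, 0, 0, 0, 0, 0.6], [0, 0, 0, 0, 0, 0, 0.6]]

```text
t: 22.42
ee_pos: [474.5, -294.6, 183.9]
orientation: [-1.881, -2.516, 0.0]
ft_force: [-1.0, -0.8, 0.4]
width: 61.4
grasp_force: 30.0
```

Call:
step_arm:
  targets:
    - [[0, 0, 0, 0, 0, 0, 0.9], [0, 0, 0, 0, 0, 0, 0.9], [0, 0, 0, 0, 0, 1, 0.9], [0, 0, 0, 0, 0, 1, 0.9], [0, 0, 0, 0, 0, 1, 0.9]]

```text
t: 23.05
ee_pos: [474.5, -294.6, 183.8]
orientation: [-1.605, -2.701, 0.0]
ft_force: [0.2, -0.4, -0.7]
width: 78.6
grasp_force: 0.0
```

Call:
step_arm:
  targets:
    - [[0, 0, 0, 0, 0, 1, 0.9], [0, 0, 0, 0, 0, 1, 0.9], [0, 0, 0, 0, 0, 1, 0.9], [0, 0, 0, 0, 0, 1, 0.9], [0, 0, 0, 0, 0, 1, 0.9]]

```text
t: 23.68
ee_pos: [474.5, -294.6, 183.8]
orientation: [-1.112, -2.938, 0.0]
ft_force: [-0.3, -0.2, 0.8]
width: 79.1
grasp_force: 0.0
```

Call:
step_arm:
  targets:
    - [[0, 0, 0, 0, 0, 1, 0.9], [0, 0, 0, 0, 0, 1, 0.9], [0, 0, 0, 0, 0, 1, 0.9], [0, 0, 0, 0, 0, 1, 0.9], [0, 0, 0, 0, 0, 1, 0.9]]

```text
t: 24.3
ee_pos: [474.5, -294.6, 183.9]
orientation: [0.585, 3.087, -0.0]
ft_force: [-0.1, -0.1, 0.2]
width: 79.1
grasp_force: 0.0
```

Call:
step_arm:
  targets:
    - [[0, 0, 0, 0, 0, 1, 0.9], [0, 0, 0, 0, 0, 1, 0.9], [0, 0, 0, 0, 0, 1, 0.9], [0, 0, 0, 0, 0, 1, 0.9], [0, 0, 0, 0, 0, 1, 0.9]]

```text
t: 24.92
ee_pos: [474.5, -294.6, 183.8]
orientation: [-0.04, -3.141, 0.0]
ft_force: [-0.6, 0.2, -0.2]
width: 78.8
grasp_force: 0.0
```

Call:
step_arm:
  targets:
    - [[0, 0, 0, 0, 0, 0.5, 0.6], [0, 0, 0, 0, 0, 0, 0.6], [0, 0, 0, 0, 0, 0, 0.6], [0, 0, 0, 0, 0, 0, 0.6], [0, 0, 0, 0, 0, 0, 0.6]]

```text
t: 25.55
ee_pos: [474.5, -294.5, 183.9]
orientation: [0.011, -3.142, 0.0]
ft_force: [0.7, 0.3, 0.2]
width: 61.8
grasp_force: 30.0
```

```bash
python3 - <<'E'
from h import *
o,r=st();print(r.as_matrix().round(4))
E
```

```text
t 25.55 pos [ 474.51 -294.54  183.86] axis tilt/az 0.01 54.0 q [-0.58  0.67  1.87 -0.    0.6  -2.15] F [0.7 0.3 0.2] M [ 0.05 -0.04  0.  ] w 61.8
base along H -193.26 lateral [-2.2930e+01 -3.3123e+02 -1.0000e-01] F.H 0.5
[[-1.0e+00 -7.1e-03 -1.0e-04]
 [-7.1e-03  1.0e+00 -1.0e-04]
 [ 1.0e-04 -1.0e-04 -1.0e+00]]
```

Ring centred in the grip at TCP (474.5,−294.5,183.9). Moving to 25 mm above the rim on the lamp's axis.

Call:
step_arm:
  targets:
    - [[0, 0, 0.95, 0, 0, 0, 0.6], [0, 0, 0.95, 0, 0, 1, 0.6], [0, 0, 0.95, 0, 0, 1, 0.6], [0, 0, 0.95, 0, 0, 1, 0.6], [0, 0, 0, 0, 0, 1, 0.6]]

```text
t: 26.18
ee_pos: [475.4, -295.2, 378.0]
orientation: [-0.451, 3.103, -0.008]
ft_force: [0.3, 0.4, -1.6]
width: 61.9
grasp_force: 30.0
```

Call:
step_arm:
  targets:
    - [[0.454, 0.803, 0, 0.051, 0.733, 0, 0.6], [0.454, 0.803, 0, 0.051, 0.733, 0, 0.6], [0.454, 0.803, 0, 0.051, 0.733, 0, 0.6], [0.454, 0.803, 0, 0.051, 0.733, 0, 0.6], [0.454, 0.803, 0, 0.051, 0.733, 0, 0.6]]

```text
t: 26.8
ee_pos: [588.5, -92.4, 373.8]
orientation: [0.412, -2.858, -0.079]
ft_force: [0.9, 0.5, -0.7]
width: 61.8
grasp_force: 30.0
```

Call:
step_arm:
  targets:
    - [[0.454, 0.803, 0, 0.051, 0.733, 0, 0.6], [0.454, 0.803, 0, 0.051, 0.733, 0, 0.6], [0.454, 0.803, -0.1, 0.051, 0.733, 0, 0.6], [0, 0, 0, 0, 0, 0, 0.6], [0, 0, 0, 0, 0, 0, 0.6]]

```text
t: 27.42
ee_pos: [655.7, 26.4, 368.4]
orientation: [0.391, -2.709, -0.12]
ft_force: [-1.3, 0.8, -1.2]
width: 61.9
grasp_force: 30.0
```

```bash
cat >> h.py <<'E'
L=np.array([570.9,32.8,171.2]);SEAT=L+5.5*H
def ring(n=3):
    F=[];M=[];P=[];Q=[]
    for _ in range(n):
        get_image("scene");o=readout.get_obs();F.append(o["ft_force"]);M.append(o["moment"]);P.append(o["ee_pos"])
    F=np.mean(F,0);M=np.mean(M,0);p=np.mean(P,0);m=R.from_rotvec(o["orientation"]).as_matrix();h=-m[:,2]
    d=p-183.9*h-SEAT
    a=np.cross([0,0,1],H);ky=np.array(m[:,1]);e1=np.array([H[2],0,-H[0]]);e1/=np.linalg.norm(e1);e2=np.cross(H,e1)
    print("t",round(float(o["t"]),2),"pos",p.round(2),"tilt/az",np.degrees(np.arccos(h[2])).round(2),np.degrees(np.arctan2(h[1],h[0])).round(1),"yaw",np.degrees(np.arctan2(ky@e2,ky@e1)).round(1),"q6",o["qpos"][5].round(3),"w",round(float(o["width"]),1))
    print("end above rim",(d@H).round(2),"lat",(d-(d@H)*H).round(2),"ax F",(F@h).round(1),"lat",(F-(F@h)*h).round(1),"M",M.round(2),"twist",(M@h).round(3))
E
python3 -c "
from h import *
ring()"
```

```text
t 27.57 pos [655.6   25.64 368.89] tilt/az 23.51 -4.0 yaw 106.7 q6 -1.851 w 61.7
end above rim 25.78 lat [-0.92 -1.15  0.36] ax F -1.0 lat [ 0.  -0.5 -0. ] M [ 0.04 -0.24  0.  ] twist 0.026
```

Call:
step_arm:
  targets:
    - [[-0.045, 0.02, -0.15, 0, 0, 0, 0.6], [-0.063, 0.006, -0.145, 0, 0, 0, 0.6], [-0.05, 0.003, -0.115, 0, 0, 0, 0.6], [0, 0, 0, 0, 0, 0, 0.6], [0, 0, 0, 0, 0, 0, 0.6]]

```text
t: 28.2
ee_pos: [648.3, 28.1, 348.4]
orientation: [0.391, -2.71, -0.12]
ft_force: [-0.5, 0.4, 0.1]
width: 62.0
grasp_force: 30.0
```

```bash
python3 -c "
from h import *
ring()"
```

```text
t 28.35 pos [648.36  28.11 348.6 ] tilt/az 23.48 -4.0 yaw 106.8 q6 -1.851 w 61.6
end above rim 4.23 lat [ 0.5   0.65 -0.2 ] ax F -1.1 lat [ 0.2  0.2 -0.1] M [ 0.04 -0.25  0.03] twist 0.051
```

Call:
step_arm:
  targets:
    - [[-0.026, -0.011, -0.033, 0, 0, 0, 0.6], [-0.016, 0.001, -0.037, 0, 0, 0, 0.6], [0, 0, 0, 0, 0, 0, 0.6], [0, 0, 0, 0, 0, 0, 0.6], [0, 0, 0, 0, 0, 0, 0.6]]

```text
t: 28.98
ee_pos: [646.1, 27.6, 344.9]
orientation: [0.391, -2.71, -0.12]
ft_force: [0.5, -0.1, -1.7]
width: 61.9
grasp_force: 30.0
```

```bash
python3 -c "
from h import *
ring()"
```

```text
t 29.12 pos [646.13  27.58 344.9 ] tilt/az 23.51 -4.0 yaw 106.7 q6 -1.852 w 61.7
end above rim -0.04 lat [-0.13  0.01  0.06] ax F -0.5 lat [ 0.5 -0.2 -0.2] M [ 0.06 -0.24  0.  ] twist 0.035
```

Call:
step_arm:
  targets:
    - [[-0.016, 0.001, -0.037, 0, 0, 0, 0.6], [0, 0, 0, 0, 0, 0, 0.6], [0, 0, 0, 0, 0, 0, 0.6], [0, 0, 0, 0, 0, 0, 0.6], [0, 0, 0, 0, 0, 0, 0.6]]

```text
t: 29.75
ee_pos: [645.4, 27.6, 343.2]
orientation: [0.391, -2.71, -0.12]
ft_force: [1.4, 0.0, 1.2]
width: 61.5
grasp_force: 30.0
```

```bash
python3 -c "
from h import *
ring()"
```

```text
t 29.9 pos [645.41  27.62 343.16] tilt/az 23.49 -4.0 yaw 106.7 q6 -1.851 w 61.5
end above rim -1.92 lat [-0.03  0.    0.01] ax F 1.6 lat [ 1.1  0.1 -0.5] M [ 0.08 -0.32 -0.06] twist -0.016
```

Light contact 1.9 mm below the rim. I press lightly and turn clockwise to find the thread channel.

Call:
step_arm:
  targets:
    - [[-0.012, 0.001, -0.027, 0, 0, 0, 0.6], [0, 0, 0, -0.398, 0.028, -0.917, 0.6], [0, 0, 0, -0.398, 0.028, -0.917, 0.6], [0, 0, 0, -0.398, 0.028, -0.917, 0.6], [0, 0, 0, -0.398, 0.028, -0.917, 0.6]]

```text
t: 30.52
ee_pos: [644.8, 27.6, 342.1]
orientation: [0.007, -2.732, -0.041]
ft_force: [1.3, -0.5, 2.5]
width: 61.5
grasp_force: 30.0
```

```bash
python3 -c "
from h import *
ring(2)"
```

```text
t 30.62 pos [644.83  27.65 342.  ] tilt/az 23.48 -4.0 yaw 90.7 q6 -1.572 w 61.8
end above rim -3.21 lat [-0.07  0.02  0.03] ax F 4.0 lat [ 1.1  0.8 -0.5] M [ 0.17 -0.29 -0.06] twist 0.016
```

Call:
step_arm:
  targets:
    - [[0, 0, 0, -0.398, 0.028, -0.917, 0.6], [0, 0, 0, -0.398, 0.028, -0.917, 0.6], [0, 0, 0, -0.398, 0.028, -0.917, 0.6], [0, 0, 0, -0.398, 0.028, -0.917, 0.6], [0, 0, 0, -0.398, 0.028, -0.917, 0.6]]

```text
t: 31.25
ee_pos: [644.6, 27.8, 341.2]
orientation: [-0.465, -2.692, 0.058]
ft_force: [2.0, 0.8, -0.5]
width: 61.7
grasp_force: 30.0
```

```bash
python3 -c "
from h import *
ring(2)"
```

```text
t 31.35 pos [644.56  27.73 341.19] tilt/az 23.55 -4.0 yaw 70.8 q6 -1.224 w 61.9
end above rim -4.07 lat [-0.21  0.05  0.09] ax F -0.1 lat [ 1.6 -0.1 -0.7] M [-0.   -0.53 -0.05] twist -0.034
```

Following the thread now, at −4.1 mm with low force. Turning on with the 22 mm lead (0.244 mm per 4° row).

Call:
step_arm:
  targets:
    - [[-0.008, 0.0005, -0.018, -0.398, 0.028, -0.917, 0.6], [-0.002, 0, -0.0045, -0.398, 0.028, -0.917, 0.6], [-0.002, 0, -0.0045, -0.398, 0.028, -0.917, 0.6], [-0.002, 0, -0.0045, -0.398, 0.028, -0.917, 0.6], [-0.002, 0, -0.0045, -0.398, 0.028, -0.917, 0.6]]

```text
t: 31.98
ee_pos: [643.9, 27.5, 339.9]
orientation: [-0.928, -2.581, 0.156]
ft_force: [1.9, -1.2, 0.4]
width: 61.9
grasp_force: 30.0
```

```bash
python3 -c "
from h import *
ring(2)"
```

```text
t 32.08 pos [643.91  27.57 339.9 ] tilt/az 23.53 -3.9 yaw 50.8 q6 -0.876 w 62.0
end above rim -5.5 lat [-0.24 -0.18  0.1 ] ax F 2.6 lat [ 1.  -1.2 -0.5] M [-0.12 -0.26  0.03] twist -0.013
```

Call:
step_arm:
  targets:
    - [[-0.002, 0, -0.0045, -0.398, 0.028, -0.917, 0.6], [-0.002, 0, -0.0045, -0.398, 0.028, -0.917, 0.6], [-0.002, 0, -0.0045, -0.398, 0.028, -0.917, 0.6], [-0.002, 0, -0.0045, -0.398, 0.028, -0.917, 0.6], [-0.002, 0, -0.0045, -0.398, 0.028, -0.917, 0.6]]

```text
t: 32.7
ee_pos: [643.4, 27.5, 338.9]
orientation: [-1.37, -2.397, 0.251]
ft_force: [1.9, -1.7, 2.1]
width: 61.6
grasp_force: 30.0
```

```bash
python3 -c "
from h import *
ring(2)"
```

```text
t 32.8 pos [643.39  27.55 338.87] tilt/az 23.54 -4.0 yaw 30.9 q6 -0.528 w 61.9
end above rim -6.65 lat [-0.31 -0.17  0.13] ax F 3.3 lat [ 0.5 -0.3 -0.2] M [-0.18 -0.17  0.03] twist -0.041
```

Call:
step_arm:
  targets:
    - [[-0.002, 0, -0.0045, -0.398, 0.028, -0.917, 0.6], [-0.002, 0, -0.0045, -0.398, 0.028, -0.917, 0.6], [-0.002, 0, -0.0045, -0.398, 0.028, -0.917, 0.6], [-0.002, 0, -0.0045, -0.398, 0.028, -0.917, 0.6], [-0.002, 0, -0.0045, -0.398, 0.028, -0.917, 0.6]]

```text
t: 33.42
ee_pos: [642.9, 27.5, 337.8]
orientation: [-1.783, -2.144, 0.34]
ft_force: [0.4, -2.3, 2.4]
width: 61.8
grasp_force: 30.0
```

Call:
step_arm:
  targets:
    - [[-0.002, 0, -0.0045, -0.398, 0.028, -0.917, 0.6], [-0.002, 0, -0.0045, -0.398, 0.028, -0.917, 0.6], [-0.002, 0, -0.0045, -0.398, 0.028, -0.917, 0.6], [-0.002, 0, -0.0045, -0.398, 0.028, -0.917, 0.6], [-0.002, 0, -0.0045, -0.398, 0.028, -0.917, 0.6]]

```text
t: 34.05
ee_pos: [642.3, 27.6, 336.7]
orientation: [-2.155, -1.825, 0.422]
ft_force: [0.7, -1.3, 2.6]
width: 62.0
grasp_force: 30.0
```

```bash
python3 -c "
from h import *
ring(2)"
```

```text
t 34.15 pos [642.32  27.68 336.64] tilt/az 23.55 -4.1 yaw -9.1 q6 0.17 w 61.8
end above rim -9.13 lat [-0.43  0.    0.19] ax F 3.0 lat [ 0.4 -0.2 -0.2] M [-0.04 -0.03 -0.03] twist -0.044
```

Call:
step_arm:
  targets:
    - [[-0.002, 0, -0.0045, -0.398, 0.028, -0.917, 0.6], [-0.002, 0, -0.0045, -0.398, 0.028, -0.917, 0.6], [-0.002, 0, -0.0045, -0.398, 0.028, -0.917, 0.6], [-0.002, 0, -0.0045, -0.398, 0.028, -0.917, 0.6], [-0.002, 0, -0.0045, -0.398, 0.028, -0.917, 0.6]]

```text
t: 34.78
ee_pos: [641.7, 27.7, 335.4]
orientation: [-2.478, -1.445, 0.494]
ft_force: [0.3, -0.5, 3.4]
width: 62.0
grasp_force: 30.0
```

```bash
python3 -c "
from h import *
ring(2)"
```

```text
t 34.88 pos [641.78  27.79 335.41] tilt/az 23.55 -4.1 yaw -29.1 q6 0.519 w 62.0
end above rim -10.47 lat [-0.43  0.12  0.19] ax F 2.9 lat [ 0.6  0.1 -0.3] M [ 0.04  0.06 -0.09] twist -0.066
```

Call:
step_arm:
  targets:
    - [[-0.002, 0, -0.0045, -0.398, 0.028, -0.917, 0.6], [-0.002, 0, -0.0045, -0.398, 0.028, -0.917, 0.6], [-0.002, 0, -0.0045, -0.398, 0.028, -0.917, 0.6], [-0.002, 0, -0.0045, -0.398, 0.028, -0.917, 0.6], [-0.002, 0, -0.0045, -0.398, 0.028, -0.917, 0.6]]

```text
t: 35.5
ee_pos: [641.3, 27.8, 334.3]
orientation: [-2.74, -1.011, 0.555]
ft_force: [1.8, 0.1, 2.7]
width: 61.6
grasp_force: 30.0
```

```bash
python3 -c "
from h import *
ring(3)"
```

```text
t 35.65 pos [641.34  27.81 334.25] tilt/az 23.53 -4.1 yaw -49.0 q6 0.867 w 61.8
end above rim -11.72 lat [-0.32  0.13  0.14] ax F 3.1 lat [ 0.1  0.3 -0. ] M [ 0.09  0.04 -0.12] twist -0.079
```

Call:
step_arm:
  targets:
    - [[-0.002, 0, -0.0045, -0.398, 0.028, -0.917, 0.6], [-0.002, 0, -0.0045, -0.398, 0.028, -0.917, 0.6], [-0.002, 0, -0.0045, -0.398, 0.028, -0.917, 0.6], [0, 0, 0, 0, 0, 0, 0.6], [0, 0, 0, 0, 0, 0, 0.6]]

```text
t: 36.28
ee_pos: [641.1, 27.7, 333.5]
orientation: [-2.865, -0.729, 0.584]
ft_force: [1.4, 0.8, 1.0]
width: 61.9
grasp_force: 30.0
```

```bash
python3 -c "
from h import *
ring(3)"
```

```text
t 36.42 pos [641.13  27.71 333.49] tilt/az 23.51 -4.1 yaw -61.2 q6 1.079 w 62.0
end above rim -12.49 lat [-0.17 -0.06  0.07] ax F 1.3 lat [ 0.4  0.1 -0.2] M [-0.04 -0.16 -0.03] twist -0.041
```

Call:
step_arm:
  targets:
    - [[-0.002, 0, -0.0045, -0.398, 0.028, -0.917, 0.6], [-0.002, 0, -0.0045, -0.398, 0.028, -0.917, 0.6], [0, 0, 0, 0, 0, 0, 0.6], [0, 0, 0, 0, 0, 0, 0.6], [0, 0, 0, 0, 0, 0, 0.6]]

```text
t: 37.05
ee_pos: [640.8, 27.7, 333.0]
orientation: [-2.933, -0.529, 0.602]
ft_force: [-0.2, 0.0, 0.1]
width: 61.9
grasp_force: 30.0
```

```bash
python3 -c "
from h import *
ring(3)"
```

```text
t 37.2 pos [640.84  27.71 333.03] tilt/az 23.53 -4.1 yaw -69.2 q6 1.219 w 61.9
end above rim -13.03 lat [-0.3  -0.08  0.13] ax F -1.0 lat [ 0.4  0.2 -0.2] M [-0.05 -0.07  0.01] twist -0.01
```

Call:
step_arm:
  targets:
    - [[-0.002, 0, -0.0045, -0.398, 0.028, -0.917, 0.6], [-0.002, 0, -0.0045, -0.398, 0.028, -0.917, 0.6], [0, 0, 0, 0, 0, 0, 0.6], [0, 0, 0, 0, 0, 0, 0.6], [0, 0, 0, 0, 0, 0, 0.6]]

```text
t: 37.83
ee_pos: [640.7, 27.7, 332.7]
orientation: [-2.988, -0.326, 0.616]
ft_force: [-0.2, 0.5, -1.1]
width: 61.7
grasp_force: 30.0
```

```bash
python3 -c "
from h import *
ring(3)"
```

```text
t 37.98 pos [640.68  27.69 332.66] tilt/az 23.52 -4.1 yaw -77.2 q6 1.359 w 61.3
end above rim -13.43 lat [-0.26 -0.11  0.11] ax F -1.1 lat [ 0.3  0.3 -0.1] M [-0.01 -0.06 -0.02] twist -0.019
```

Call:
step_arm:
  targets:
    - [[-0.002, 0, -0.0045, -0.398, 0.028, -0.917, 0.6], [-0.002, 0, -0.0045, -0.398, 0.028, -0.917, 0.6], [0, 0, 0, 0, 0, 0, 0.6], [0, 0, 0, 0, 0, 0, 0.6], [0, 0, 0, 0, 0, 0, 0.6]]

```text
t: 38.6
ee_pos: [640.5, 27.7, 332.2]
orientation: [-3.03, -0.118, 0.627]
ft_force: [0.5, -0.3, -2.3]
width: 61.7
grasp_force: 30.0
```

```bash
python3 -c "
from h import *
ring(3)"
```

```text
t 38.75 pos [640.49  27.68 332.22] tilt/az 23.51 -4.1 yaw -85.2 q6 1.498 w 61.5
end above rim -13.91 lat [-0.24 -0.13  0.1 ] ax F -1.1 lat [ 0.6  0.  -0.3] M [-0.   -0.07  0.02] twist 0.016
```

Call:
step_arm:
  targets:
    - [[-0.002, 0, -0.0045, -0.398, 0.028, -0.917, 0.6], [-0.002, 0, -0.0045, -0.398, 0.028, -0.917, 0.6], [0, 0, 0, 0, 0, 0, 0.6], [0, 0, 0, 0, 0, 0, 0.6], [0, 0, 0, 0, 0, 0, 0.6]]

```text
t: 39.38
ee_pos: [640.3, 27.7, 331.8]
orientation: [-3.058, 0.095, 0.636]
ft_force: [-0.4, -0.4, -1.3]
width: 61.8
grasp_force: 30.0
```

```bash
python3 -c "
from h import *
ring(3)"
```

```text
t 39.52 pos [640.31  27.68 331.78] tilt/az 23.5 -4.1 yaw -93.2 q6 1.638 w 62.1
end above rim -14.38 lat [-0.21 -0.15  0.09] ax F -1.1 lat [-0.1  0.1  0.1] M [-0.01 -0.11 -0.02] twist -0.018
```

Ring top should just be meeting the flange here (−14.5 mm); the 25° squeeze follows. Small steps from now on.

Call:
step_arm:
  targets:
    - [[-0.002, 0, -0.0045, -0.398, 0.028, -0.917, 0.6], [-0.002, 0, -0.0045, -0.398, 0.028, -0.917, 0.6], [0, 0, 0, 0, 0, 0, 0.6], [0, 0, 0, 0, 0, 0, 0.6], [0, 0, 0, 0, 0, 0, 0.6]]

```text
t: 40.15
ee_pos: [640.2, 27.7, 331.5]
orientation: [3.049, -0.308, -0.637]
ft_force: [1.0, 0.1, 0.6]
width: 62.0
grasp_force: 30.0
```

```bash
python3 -c "
from h import *
ring(3)"
```

```text
t 40.3 pos [640.18  27.69 331.44] tilt/az 23.49 -4.1 yaw -101.2 q6 1.778 w 61.6
end above rim -14.75 lat [-0.16 -0.15  0.06] ax F 1.0 lat [ 0.7 -0.2 -0.3] M [-0.   -0.12  0.02] twist 0.018
```

Call:
step_arm:
  targets:
    - [[-0.002, 0, -0.0045, -0.398, 0.028, -0.917, 0.6], [-0.002, 0, -0.0045, -0.398, 0.028, -0.917, 0.6], [0, 0, 0, 0, 0, 0, 0.6], [0, 0, 0, 0, 0, 0, 0.6], [0, 0, 0, 0, 0, 0, 0.6]]

```text
t: 40.92
ee_pos: [640.0, 27.7, 331.1]
orientation: [2.993, -0.516, -0.628]
ft_force: [1.6, -0.6, 3.0]
width: 61.7
grasp_force: 30.0
```

```bash
python3 -c "
from h import *
ring(3)"
```

```text
t 41.08 pos [640.02  27.64 331.09] tilt/az 23.47 -4.1 yaw -109.2 q6 1.917 w 61.9
end above rim -15.13 lat [-0.12 -0.24  0.04] ax F 3.8 lat [-0.1 -1.  -0. ] M [-0.15 -0.01  0.06] twist -0.001
```

Call:
step_arm:
  targets:
    - [[-0.002, 0, -0.0045, -0.398, 0.028, -0.917, 0.6], [-0.002, 0, -0.0045, -0.398, 0.028, -0.917, 0.6], [0, 0, 0, 0, 0, 0, 0.6], [0, 0, 0, 0, 0, 0, 0.6], [0, 0, 0, 0, 0, 0, 0.6]]

```text
t: 41.7
ee_pos: [639.8, 27.8, 330.8]
orientation: [2.925, -0.716, -0.617]
ft_force: [2.2, 0.7, 6.0]
width: 61.6
grasp_force: 30.0
```

```bash
python3 -c "
from h import *
ring(3)"
```

```text
t 41.85 pos [639.84  27.78 330.8 ] tilt/az 23.47 -4.1 yaw -117.2 q6 2.055 w 61.8
end above rim -15.48 lat [-0.14 -0.06  0.06] ax F 6.0 lat [ 0.2  0.1 -0.1] M [-0.1   0.12 -0.01] twist -0.05
```

Call:
step_arm:
  targets:
    - [[0, 0, 0, -0.398, 0.028, -0.917, 0.6], [0, 0, 0, -0.398, 0.028, -0.917, 0.6], [0, 0, 0, 0, 0, 0, 0.6], [0, 0, 0, 0, 0, 0, 0.6], [0, 0, 0, 0, 0, 0, 0.6]]

```text
t: 42.48
ee_pos: [639.6, 27.9, 330.6]
orientation: [2.843, -0.909, -0.604]
ft_force: [1.8, 1.2, 5.6]
width: 62.0
grasp_force: 30.0
```

```bash
python3 -c "
from h import *
ring(3)"
```

```text
t 42.62 pos [639.62  27.89 330.55] tilt/az 23.52 -4.1 yaw -125.1 q6 2.194 w 61.5
end above rim -15.79 lat [-0.38  0.07  0.17] ax F 5.5 lat [-0.7  1.7  0.4] M [-0.    0.45 -0.02] twist -0.031
```

```bash
python3 - <<'E'
from h import *
T=[]
for _ in range(4):
    get_image("top");o=readout.get_obs();T.append(np.r_[o["joint_torque"][5],o["moment"]])
print(np.mean(T,0).round(3),np.std(T,0).round(3))
E
```

```text
[-0.053 -0.001  0.441 -0.048] [0.    0.031 0.033 0.014]
```

Call:
step_arm:
  targets:
    - [[0, 0, 0, -0.398, 0.028, -0.917, 0.6], [-0.002, 0, -0.0045, -0.398, 0.028, -0.917, 0.6], [0, 0, 0, 0, 0, 0, 0.6], [0, 0, 0, 0, 0, 0, 0.6], [0, 0, 0, 0, 0, 0, 0.6]]

```text
t: 43.45
ee_pos: [639.4, 27.9, 330.3]
orientation: [2.75, -1.095, -0.588]
ft_force: [1.0, 1.3, 4.0]
width: 61.4
grasp_force: 30.0
```

```bash
python3 - <<'E'
from h import *
ring(3)
T=[]
for _ in range(3):
    get_image("top");o=readout.get_obs();T.append(np.r_[o["joint_torque"][5],o["moment"]])
print(np.mean(T,0).round(3))
E
```

```text
t 43.6 pos [639.41  27.95 330.24] tilt/az 23.55 -4.1 yaw -133.1 q6 2.334 w 61.7
end above rim -16.17 lat [-0.55  0.1   0.24] ax F 5.4 lat [-0.7  2.4  0.4] M [-0.02  0.65  0.03] twist -0.002
[-0.021 -0.023  0.62   0.009]
```

No squeeze torque yet (wrist and joint 6 agree) and joint 6 is near its end. I unload, regrasp 80° back and carry on.

Call:
step_arm:
  targets:
    - [[0.008, -0.0005, 0.018, 0, 0, 0, 0.6], [0, 0, 0, 0, 0, 0, 0.85], [0, 0, 0, 0, 0, 0, 0.85], [0, 0, 0, 0.398, -0.028, 0.917, 0.85], [0, 0, 0, 0.398, -0.028, 0.917, 0.85]]

```text
t: 44.38
ee_pos: [640.0, 27.5, 331.0]
orientation: [2.843, -0.909, -0.603]
ft_force: [0.7, 0.3, 0.6]
width: 74.4
grasp_force: 0.0
```

Call:
step_arm:
  targets:
    - [[0, 0, 0, 0.398, -0.028, 0.917, 0.85], [0, 0, 0, 0.398, -0.028, 0.917, 0.85], [0, 0, 0, 0.398, -0.028, 0.917, 0.85], [0, 0, 0, 0.398, -0.028, 0.917, 0.85], [0, 0, 0, 0.398, -0.028, 0.917, 0.85]]

```text
t: 45.0
ee_pos: [640.0, 27.5, 331.0]
orientation: [3.023, -0.41, -0.633]
ft_force: [0.3, 0.4, -0.1]
width: 74.5
grasp_force: 0.0
```

Call:
step_arm:
  targets:
    - [[0, 0, 0, 0.398, -0.028, 0.917, 0.85], [0, 0, 0, 0.398, -0.028, 0.917, 0.85], [0, 0, 0, 0.398, -0.028, 0.917, 0.85], [0, 0, 0, 0.398, -0.028, 0.917, 0.85], [0, 0, 0, 0.398, -0.028, 0.917, 0.85]]

```text
t: 45.62
ee_pos: [640.0, 27.5, 331.0]
orientation: [-3.03, -0.12, 0.627]
ft_force: [0.3, -0.6, -0.4]
width: 74.6
grasp_force: 0.0
```

Call:
step_arm:
  targets:
    - [[0, 0, 0, 0.398, -0.028, 0.917, 0.85], [0, 0, 0, 0.398, -0.028, 0.917, 0.85], [0, 0, 0, 0.398, -0.028, 0.917, 0.85], [0, 0, 0, 0.398, -0.028, 0.917, 0.85], [0, 0, 0, 0.398, -0.028, 0.917, 0.85]]

```text
t: 46.25
ee_pos: [640.0, 27.5, 331.0]
orientation: [-2.9, -0.631, 0.593]
ft_force: [-0.6, 0.1, 0.1]
width: 74.6
grasp_force: 0.0
```

```bash
python3 -c "
from h import *
ring(3)"
```

```text
t 46.4 pos [639.96  27.51 331.01] tilt/az 23.52 -4.1 yaw -65.3 q6 1.15 w 74.6
end above rim -15.23 lat [-0.27 -0.34  0.11] ax F 0.1 lat [ 0.3  0.1 -0.1] M [-0.03 -0.06  0.  ] twist -0.005
```

Call:
step_arm:
  targets:
    - [[0, 0, 0, 0, 0, 0, 0.6], [0, 0, 0, 0, 0, 0, 0.6], [0, 0, 0, 0, 0, 0, 0.6], [-0.002, 0, -0.0045, -0.398, 0.028, -0.917, 0.6], [-0.002, 0, -0.0045, -0.398, 0.028, -0.917, 0.6]]

```text
t: 47.02
ee_pos: [639.9, 27.9, 330.7]
orientation: [-2.964, -0.425, 0.608]
ft_force: [2.0, 1.9, 0.4]
width: 61.9
grasp_force: 30.0
```

```bash
cat >> h.py <<'E'
def j6():
    T=[]
    for _ in range(2): get_image("top");T.append(readout.get_obs()["joint_torque"][5])
    print("J6",np.mean(T).round(3))
E
python3 -c "
from h import *
ring(2);j6()"
```

```text
t 47.12 pos [639.9   27.9  330.74] tilt/az 23.49 -4.1 yaw -73.3 q6 1.29 w 62.2
end above rim -15.51 lat [-0.12  0.05  0.05] ax F 0.4 lat [-0.1  2.8  0.1] M [ 0.09 -0.09  0.07] twist 0.101
J6 0.067
```

Call:
step_arm:
  targets:
    - [[-0.002, 0, -0.0045, -0.398, 0.028, -0.917, 0.6], [-0.002, 0, -0.0045, -0.398, 0.028, -0.917, 0.6], [0, 0, 0, 0, 0, 0, 0.6], [0, 0, 0, 0, 0, 0, 0.6], [0, 0, 0, 0, 0, 0, 0.6]]

```text
t: 47.85
ee_pos: [639.3, 27.7, 330.6]
orientation: [-3.01, -0.224, 0.624]
ft_force: [-3.0, 2.3, 5.8]
width: 61.7
grasp_force: 30.0
```

```bash
python3 -c "
from h import *
ring(2);j6()"
```

```text
t 47.95 pos [639.29  27.76 330.6 ] tilt/az 23.59 -4.1 yaw -81.1 q6 1.427 w 61.2
end above rim -15.87 lat [-0.88 -0.1   0.38] ax F 4.0 lat [-4.4  2.2  2. ] M [0.15 0.75 0.29] twist 0.306
J6 0.292
```

Torque has come up to 0.3 N m, the upper end of the squeeze. A 2° check to see how steeply it rises.

Call:
step_arm:
  targets:
    - [[0.008, 0, -0.004, -0.199, 0.014, -0.459, 0.6], [0, 0, 0, 0, 0, 0, 0.6], [0, 0, 0, 0, 0, 0, 0.6], [0, 0, 0, 0, 0, 0, 0.6], [0, 0, 0, 0, 0, 0, 0.6]]

```text
t: 48.68
ee_pos: [639.9, 27.8, 330.4]
orientation: [-3.02, -0.173, 0.625]
ft_force: [-2.7, 2.3, 4.5]
width: 62.4
grasp_force: 30.0
```

```bash
python3 -c "
from h import *
ring(2);j6()"
```

```text
t 48.77 pos [639.91  27.84 330.44] tilt/az 23.54 -4.1 yaw -83.1 q6 1.461 w 61.6
end above rim -15.78 lat [-0.15  0.04  0.07] ax F 3.5 lat [-4.1  2.4  1.8] M [0.58 0.6  0.63] twist 0.794
J6 0.802
```

It rises steeply (0.25 N m/deg) at about the nominal stop depth, so the ring is on its stop and snug. I unwind the tool's twist, release, back out and look.

Call:
step_arm:
  targets:
    - [[0, 0, 0, 0.299, -0.021, 0.688, 0.6], [0, 0, 0, 0, 0, 0, 0.6], [0, 0, 0, 0, 0, 0, 0.9], [0, 0, 0, 0, 0, 0, 0.95], [0, 0, 0, 0, 0, 0, 0.95]]

```text
t: 49.5
ee_pos: [640.0, 27.5, 329.8]
orientation: [-3.006, -0.247, 0.62]
ft_force: [0.8, 0.2, 0.3]
width: 83.1
grasp_force: 0.0
```

Call:
step_arm:
  targets:
    - [[0.2, -0.014, 0.46, 0, 0, 0, 0.95], [0.24, -0.017, 0.55, 0, 0, 0, 1], [0.24, -0.017, 0.55, 0, 0, 0, 1], [0, -0.9, 0.2, 0, 0, 0, 1], [-0.2, -0.9, 0, 0, 0, 0, 1]]

```text
t: 50.12
ee_pos: [664.6, -65.4, 419.1]
orientation: [-3.008, -0.25, 0.617]
ft_force: [-0.2, -0.2, 0.2]
width: 87.6
grasp_force: 0.0
```

Call:
step_arm:
  targets:
    - [[-0.5, -0.9, 0, 0, 0, 0, 1], [-0.5, -0.9, 0, 0, 0, 0, 1], [-0.5, -0.9, 0, 0, 0, 0, 1], [-0.5, -0.9, 0, 0, 0, 0, 1], [0, 0, 0, 0, 0, 0, 1]]

```text
t: 50.75
ee_pos: [562.4, -247.4, 418.0]
orientation: [-3.006, -0.241, 0.621]
ft_force: [-0.1, 1.1, 0.8]
width: 88.1
grasp_force: 0.0
```

```bash
python3 - <<'E'
from h import *
a=np.hstack([cv2.resize(cv2.cvtColor(cam(n)["pixels"],cv2.COLOR_RGB2BGR)[v-20:v+20,u-20:u+20],(400,400),interpolation=cv2.INTER_CUBIC) for n,u,v in(("scene",272,187),("top",233,186))])
a=(255*(np.clip(a/240.,0,1))**.7).astype(np.uint8);cv2.imwrite("pics/m5.png",a)
E
```

```text
(no output)
```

View pics/m5.png

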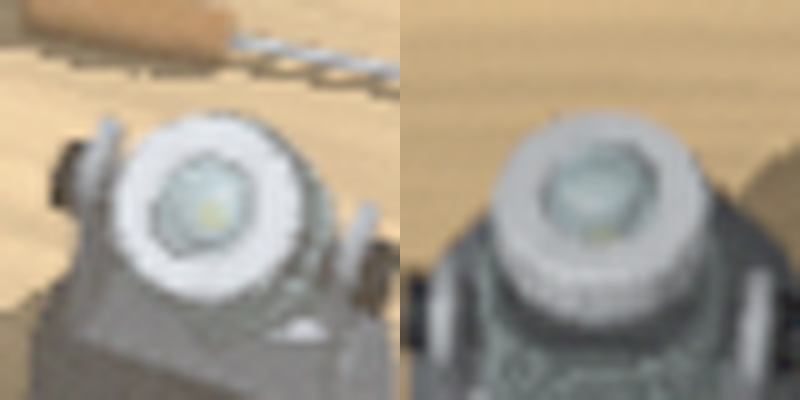

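The picture shows the ring level and concentric on the head, with its centre at scene (208,207), and the glass boss coming through its hole. The gripper is clear.

```bash
python3 -c "
from workcell import ctrl
print(ctrl.close_job())"
```

```text
the job is handed in; nothing more can be done
None
```

The glass is in the mouth on its gasket and the ring is screwed down over it to its stop; I handed the job in at about 51 s, with the last 2° check turn reaching about 0.8 N m, above the 0.15–0.3 N m squeeze range.

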